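Click the cue selector wheel round to its pointer

TASK

Set the cue selector: with a fingertip, flick the lugged edge of the black thumbwheel clockwise (seen from above), click by click, until its white lug rests exactly at the brass pointer on the console. Do not let the white lug run past the pointer, do not bring it round the other way, and leave the other things on the desk where they are.

Things in the scene. Friction and masses are not known exactly. Their poses are not given: they have to be found in the camera images.
- cue_wheel (a joint): Wheel angle about its vertical axis, rad, growing clockwise seen from above. 0: white lug at the pointer. It clicks into rest at every multiple of 45 deg (0.785 rad) and starts 2 to 5 clicks short (about -1.57 to -3.93). Some 3 to 5 N at a lug turns it; pushed past half a click it snaps on to the next rest by itself, pushed less it falls back.
- wheel_axis (a point): Centre of the wheel's top face, 74 mm above the desk, fixed to the console. Black wheel 24 mm thick: disc of radius 34 mm with 8 radial lugs, 7 mm wide, as thick as the wheel, out to radius 52 mm, 45 deg apart (at rest one lug points along console +x, one along -x). Gaps are open from above and outside, 27 mm clear at radius 45. A dark cap stands 4 mm above the middle.
- white_lug (a point): Outer end of the one white lug, on its upper face, 50 mm from the wheel axis. All other lugs are black.
- pointer (a point): Tip of the brass arrow lying on the console deck, 58 mm from the wheel axis in the console's +x direction, 47 mm above the desk.
- console: Grey console fixed to the desk, x from -65 to +85 mm, 190 mm wide (y), deck 45 mm above the desk. Origin on the desk surface; x runs from the wheel towards the pointer, z up. Wheel axis at x = -30, y = 0: the lugs overhang the front (-x) edge by 17 mm and clear the deck by 5 mm. A lug at the -x side moves towards +y as the wheel turns clockwise.
- penlight: Loose black penlight, 130 mm long along its x axis, 20 mm thick, lying to one side (+y) of the console; origin under its middle. Leave alone.
- desk_bell: Loose brass desk bell, 76 mm across, 50 mm high, to the other side (-y) of the console; origin under its centre. Leave alone.
- socket_block: Loose walnut block with three white lamp sockets, 50 by 110 mm, 41 mm high, beyond the penlight on the +y side; origin under its centre. Leave alone.
- shutter_cap: Loose red steel cap, 44 mm across, 18 mm high, on the magnetic strip at the back of the desk; origin under its centre. Leave alone.
- bezel: Loose chrome ring, 44 mm across, 12 mm high, on the magnetic strip (12 mm high); origin under its centre. Leave alone.

How it is judged (in metres and radians):
At the end, for the whole second after the job is handed in: The wheel rests, still, on the click where the white lug points at the brass pointer (within 0.13 rad of 0), and the five loose things are within 20 mm of where they started (value of joint cue_wheel between -0.13 and 0.13 rad and velocity of joint cue_wheel between -0.1 and 0.1 rad/s and distance of each of penlight, desk_bell, socket_block, shutter_cap, bezel from where it was at the start of the episode below 0.02 m); the robot touches nothing.
It fails at once if the white lug ran past the pointer (more than half a click) (value of joint cue_wheel above 0.4 rad).
It fails at once if the wheel was brought round the wrong way (anticlockwise) (value of joint cue_wheel below -4.5 rad).
It fails at once if a loose thing was pushed, lifted or carried off (distance of any of penlight, desk_bell, socket_block, shutter_cap, bezel from where it was at the start of the episode above 0.02 m).
It also fails if it takes over 58 s, if anything falls off the work surface, if the arm or the gripper's body presses on something with over 40 N, if the wrist force passes 120 N, or if a joint passes its speed limit or range.

ROBOT

A 6-joint arm with a two-finger parallel gripper is mounted at the origin on the work surface. World frame = base frame: x ahead of the robot, y to its left, z up, the work surface at z = 0. Lengths are in mm, angles in rad, forces in N, time in s.
With the tool pointing down it reaches from about 350 to 925 mm from the base axis. Payload 6.4 kg.
Tool frame: the origin (TCP) lies at the very end of the fingers, on their centre line; the grasp point (between the pads) lies 19 mm behind it (robot.grip_point_offset is the z of the grasp point in the tool frame, in mm); z points along the fingers, y is the direction in which the jaws open and shut (so a half turn about z gives the same grasp; the last joint's range is limited). The gripper opens to 94 mm and grips with 3 to 60 N. Pads are 16 mm wide; open, the fingers measure 119 mm over their backs; the gripper's body (75 mm by 177 mm) begins 78 mm behind the grasp point.
Start: joints at [1.087, 0.245, 1.558, -0, 1.339, -0.174], TCP at [198.161, 619.069, 205.455] pointing down, gripper open.
Joint ranges: [-3.13, 3.13], [-1.02, 2.26], [0.13, 2.54], [-0.95, 4.09], [0.21, 2.88], [-2.74, 2.74]. Speed limits (rad/s): [2.57, 2.57, 3.14, 3.14, 3.14, 3.14].

INTERFACE

Orientations are given as a rotation vector (axis times angle).
In Python, from workcell import robot gives the robot as it stands.
- The arm moves only by the shell command python3 -m inch 'ROWS'. ROWS is JSON, a list that holds one entry, the list of rows, each a list of 7 numbers: the shift along the tool's x, y, z each as a share of 0.1 m, from -1 to 1, then the turn, a rotation vector about the tool's x, y, z each as a share of pi/2 rad, from -1 to 1, then the closure, from 0 (fully open) to 1 (shut). A call has exactly 10 rows; each row is the pose to reach, as a shift and turn from the pose commanded when the call began, along the tool's axes at that moment; what a row does not reach only later rows make up. A row lasts 1/10 s, in which the tool goes at most 50 mm and 8.59 degrees, less where a joint would pass 70% of its speed; a pose out of reach is approached as far as the arm can. A call with a number of a shift or a turn outside -1 to 1 is refused whole. A call with a gripper value outside its range is refused whole. The fingers move at their own pace and stop on an object; the grip force is fixed at half the most. Time passes only in rows, so rows that repeat a pose let the fingers close, or fill a call up. It gives the time, the measured TCP pose, the force and the opening at its end, in the units of the state.
- robot.state(): the state, without advancing time (a new reading comes with each control period).
- robot.get_image(name): name is "scene" or "top" or "wrist"; returns the picture (400x640x3 uint8, red, green, blue); there is no depth.
- robot.camera_model(name): a dict with "K" (3x3 intrinsics, pixels), "dist_coeffs" ([k1, k2, p1, p2, k3] as OpenCV has them; the pictures are not rectified), "rvec" (rotation vector, rad) and "tvec" (3), from world to camera coordinates, as OpenCV has them; the wrist camera has in their place "tool_from_camera" (4x4, takes a point from camera to tool coordinates, whose origin is the TCP and whose axes are the flange's). Camera axes: x right, y down, z forward; pixel columns grow to the right and rows downward; lengths in mm; the calibration is good to about 2 mm. A picture is of the moment at which its call begins: read the wrist's pose just before it. camera_model takes no time and is no camera call.
- robot.hand_in(): hands the job in, once; it reports no verdict.
The state is a dict: "clock": time; "joint_pos": joint angles; "qd": joint speeds; "joint_efforts": joint torques, N m; "position": TCP position; "tcp_rot": TCP orientation; "ft_force": force on the tool from outside, world axes, zero at the start; "torque": the same for the moment, N m; "gripper_width": finger opening in mm.
Only numpy, scipy, OpenCV 4.12 (cv2) and the standard library are available. Lean on these libraries where they do the work, as an engineer would, in place of code of your own. Each camera call takes 0.05 s, during which the arm holds its last target. There are 200 camera calls.

## Working session

There is one attempt and no reset: what is moved stays moved. The work goes in short steps, Python scripts to look and compute and a shell command to move; the robot and the scene stay as the last step left them, time stands still between calls to the robot, and variables do not carry over. Pictures are saved under pics/ and viewed, about 8 in all and at most 12, crops included, and the job is handed in when it is done.

```bash
ls; mkdir -p pics; cat > h.py <<'E'
import numpy as np, cv2
from workcell import robot
from scipy.spatial.transform import Rotation as R
def cam(name):
    m=robot.camera_model(name);K=np.array(m["K"]);d=np.array(m["dist_coeffs"])
    if name=="wrist":
        s=robot.state();T=np.eye(4);T[:3,:3]=R.from_rotvec(s["tcp_rot"]).as_matrix();T[:3,3]=s["position"]
        W=T@np.array(m["tool_from_camera"]);Rc=W[:3,:3];c=W[:3,3]
    else:
        Rw=cv2.Rodrigues(np.array(m["rvec"],float))[0];Rc=Rw.T;c=-Rw.T@np.array(m["tvec"],float).ravel()
    return K,d,Rc,c
def ray(C,p):
    K,d,Rc,c=C;u=cv2.undistortPoints(np.array([[p]],float),K,d)[0,0]
    return c,Rc@np.array([u[0],u[1],1.])
def onz(C,p,z):
    c,r=ray(C,p);return c+r*(z-c[2])/r[2]
def proj(C,P):
    K,d,Rc,c=C;return cv2.projectPoints(np.array(P,float).reshape(-1,1,3),cv2.Rodrigues(Rc.T)[0],-Rc.T@c,K,d)[0][:,0]
def tri(obs):
    A=np.zeros((3,3));b=np.zeros(3)
    for C,p in obs:
        c,r=ray(C,p);r=r/np.linalg.norm(r);M=np.eye(3)-np.outer(r,r);A+=M;b+=M@c
    return np.linalg.solve(A,b)
def snap(name,f):
    C=cam(name);im=robot.get_image(name);cv2.imwrite(f"pics/{f}.png",im[:,:,::-1]);return C,im
E
python3 - <<'E'
from h import *
s=robot.state();print(s["clock"],s["position"],s["tcp_rot"])
_,a=snap("top","top0");_,b=snap("scene","sc0");print(cam("top")[3],cam("scene")[3])
E
```

```text
pics
0.0 [197.85879624 618.50478197 204.348966  ] [-4.84560055e-01 -3.10338388e+00  2.89358985e-03]
[472.4926171   68.07862213 931.29777325] [1165.55526529   68.08745331  803.68268217]
```

View pics/top0.png

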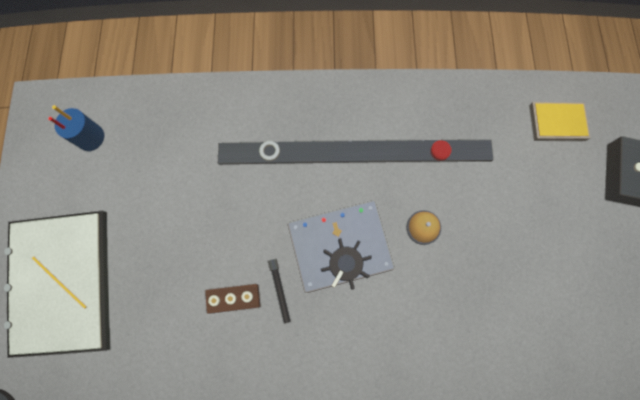

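View pics/sc0.png

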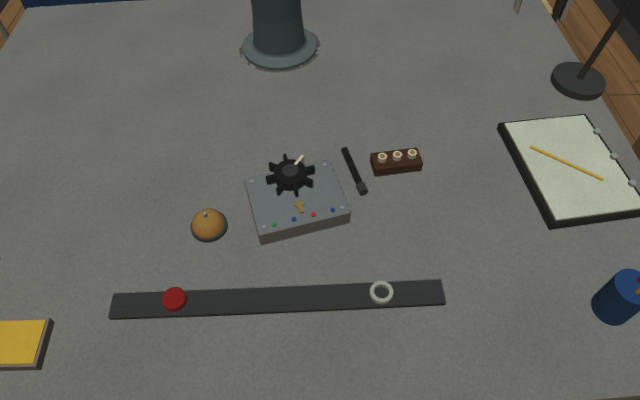

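Top view: wheel near (346,263), brass arrow near (336,228), white lug at about (338,278), so it looks like 3 clicks short. In the scene view the wheel is near (291,174) and the arrow near (299,206). I'll measure these properly.

```bash
cat > m.py <<'E'
from h import *
def blobs(im,mask):
    n,l,st,ce=cv2.connectedComponentsWithStats(mask.astype(np.uint8));return [(st[i,4],ce[i].round(1),st[i,:4]) for i in range(1,n) if st[i,4]>8]
C={};I={}
for n,f,box in (("top","top0",(285,200,400,295)),("scene","sc0",(240,145,355,245))):
    C[n]=cam(n);im=cv2.imread(f"pics/{f}.png");x0,y0,x1,y1=box
    sub=im[y0:y1,x0:x1];h=cv2.cvtColor(sub,cv2.COLOR_BGR2HSV)
    H,S,V=[h[...,i].astype(int) for i in range(3)]
    for nm,m in (("white",(V>170)&(S<60)),("brass",(S>90)&(H>8)&(H<28)&(V>90)),("black",V<80)):
        print(n,nm,[(a,c+[x0,y0],b[2:]) for a,c,b in blobs(sub,m)])
    cv2.imwrite(f"pics/z_{n}.png",cv2.resize(sub,None,fx=4,fy=4,interpolation=cv2.INTER_CUBIC))
a=cv2.imread("pics/z_top.png")[:, :];b=cv2.imread("pics/z_scene.png")
b=cv2.resize(b,(460,400));w=np.zeros((400,920,3),np.uint8);w[:380,:460]=a;w[:,460:]=b
cv2.imwrite("pics/z.png",cv2.resize(w,(800,348)))
E
python3 m.py
```

```text
top white [(np.int32(18), array([370.1, 207.3]), array([5, 5], dtype=int32)), (np.int32(13), array([295.2, 226.5]), array([4, 4], dtype=int32)), (np.int32(15), array([386.1, 263.5]), array([5, 4], dtype=int32)), (np.int32(60), array([336.8, 278.7]), array([11, 16], dtype=int32)), (np.int32(14), array([309.5, 283.7]), array([4, 4], dtype=int32))]
top brass [(np.int32(53), array([336.1, 229.8]), array([ 8, 13], dtype=int32))]
top black [(np.int32(19), array([340.3, 244.3]), array([4, 9], dtype=int32)), (np.int32(12), array([356. , 245.8]), array([5, 8], dtype=int32)), (np.int32(111), array([331.2, 264.3]), array([16, 25], dtype=int32)), (np.int32(16), array([365.7, 258.4]), array([9, 4], dtype=int32)), (np.int32(27), array([362.6, 273.4]), array([9, 7], dtype=int32)), (np.int32(68), array([348.6, 278.8]), array([14, 17], dtype=int32))]
scene white [(np.int32(17), array([298.8, 159.1]), array([8, 9], dtype=int32))]
scene brass [(np.int32(68), array([299.7, 205.9]), array([ 9, 12], dtype=int32))]
scene black [(np.int32(199), array([348.6, 160.7]), array([14, 34], dtype=int32)), (np.int32(1232), array([289.8, 175.5]), array([49, 43], dtype=int32)), (np.int32(874), array([304.3, 228.8]), array([93, 32], dtype=int32))]
```

View pics/z.png

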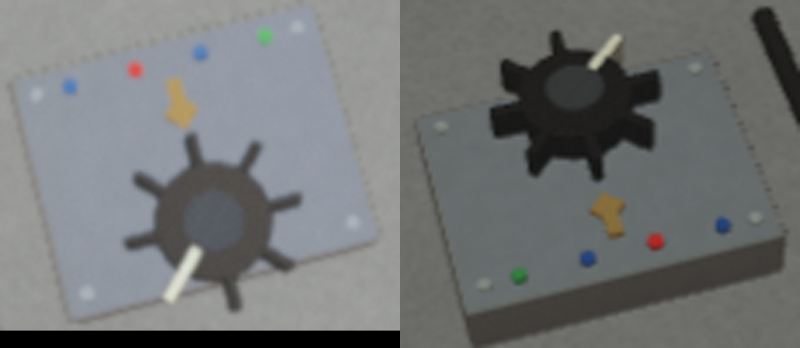

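Crop: the lug at the pointer bearing sits at (190,140), the -x lug at (233,305), and the white lug is one place clockwise of it at (170,300). That puts it at -135 deg, 3 clicks short. Next I'll compute the poses.

```bash
cat > p.py <<'E'
from h import *
np.set_printoptions(precision=1,suppress=True)
T,S=cam("top"),cam("scene")
print("cap",tri([(T,(346,263.3)),(S,(290,170.3))]),onz(T,(346,263.3),78),onz(S,(290,170.3),78))
print("tip",tri([(T,(337.3,237.4)),(S,(299.5,200.5))]),onz(T,(337.3,237.4),47),onz(S,(299.5,200.5),47))
t=lambda x,y:(285+x/3.478,200+y/3.478)
sT=[(370.1,207.3),(295.2,226.5),(386.1,263.5),(309.5,283.7)]
P=np.array([onz(T,p,46.) for p in sT]);print(P)
z=lambda x,y:(240+(x-400)/3.478,145+y/3.478)
sS=[z(441,126),z(695,68),z(756,217),z(485,284)]
# scene order: front-right? match by nearest
for q in sS:
    Q=onz(S,q,46.);i=np.argmin(np.linalg.norm(P-Q,axis=1));print("screw",i,Q,tri([(T,sT[i]),(S,q)]))
ex=(P[0]-P[2]+P[1]-P[3]);ex/=np.linalg.norm(ex);c=P.mean(0)
print("c",c,"ex",ex,"yaw",np.degrees(np.arctan2(ex[1],ex[0])),"axis",c-40*ex, "tip",c+18*ex)
ax=np.array([*(c-40*ex)[:2],74])
print("white tip",onz(T,(334.3,284.5),74)-ax)
m=R.from_rotvec(robot.state()["tcp_rot"]).as_matrix();print(m)
E
python3 p.py
```

```text
cap [536.   30.6  74.7] [535.8  30.5  78. ] [538.9  31.1  78. ]
tip [591.5  46.8  44.3] [591.2  45.8  47. ] [593.6  48.   47. ]
[[653.4 -23.5  46. ]
 [615.  132.1  46. ]
 [536.5 -52.3  46. ]
 [498.2 103.3  46. ]]
screw 2 [537.  -50.9  46. ] [536.5 -51.7  45.5]
screw 3 [499.1 104.3  46. ] [498.2 103.8  45. ]
screw 1 [614.7 133.3  46. ] [615.  132.7  46.4]
screw 0 [653.1 -21.7  46. ] [653.3 -22.6  46.4]
c [575.8  39.9  46. ] ex [1.  0.2 0. ] yaw 13.853474042025477 axis [536.9  30.3  46. ] tip [593.3  44.2  46. ]
white tip [-41.7  23.6   0. ]
[[-1.   0.3 -0. ]
 [ 0.3  1.  -0. ]
 [ 0.  -0.  -1. ]]
```

Axis (536.5, 30.5), yaw 13.85 deg, and the heights check out (cap about 75–78, screws 45–46, white lug -136 deg). To get tool y along console +x I need +58.4 deg about tool z (0.649). Turning and starting the transfer with the fingers closed.

```bash
python3 -m inch '[[[-0.04,-0.05,0,0,0,0.08,1],[-0.1,-0.15,0,0,0,0.16,1],[-0.2,-0.25,0,0,0,0.24,1],[-0.3,-0.4,0,0,0,0.33,1],[-0.45,-0.55,0,0,0,0.42,1],[-0.6,-0.7,0,0,0,0.5,1],[-0.7,-0.85,0,0,0,0.58,1],[-0.8,-0.95,0,0,0,0.63,1],[-0.84,-1,0,0,0,0.649,1],[-0.84,-1,0,0,0,0.649,1]]]'
cat > w.py <<'E'
from h import *
np.set_printoptions(precision=2,suppress=True)
import sys
s=robot.state();m=R.from_rotvec(s["tcp_rot"]).as_matrix();p=np.array(s["position"])
y=np.radians(13.85);B=np.array([[np.cos(y),np.sin(y)],[-np.sin(y),np.cos(y)]])
print("t",s["clock"],"console rel axis",B@(p[:2]-[536.5,30.5]),"z",p[2],"w",s["gripper_width"],"F",s["ft_force"],"tool y ang",np.degrees(np.arctan2(m[1,1],m[0,1])))
if len(sys.argv)>1:
    t=np.array([float(v) for v in sys.argv[1:4]]);tw=np.r_[B.T@t[:2]+[536.5,30.5],t[2]];print("shift/100:",m.T@(tw-p)/100)
E
python3 w.py -90 -18 56
```

```text
clock: 1.1
position: [247.8, 497.7, 205.2]
tcp_rot: [-1.938, -2.473, 0.001]
ft_force: [0.6, 0.1, -0.2]
gripper_width: 17.6
t 1.1 console rel axis [-168.5   522.77] z 205.21278489981896 w 17.603005033281832 F [ 0.64  0.07 -0.16] tool y ang 13.834106099252228
shift/100: [-5.41  0.79  1.49]
```

```bash
M='x'; 
python3 -m inch '[[[-0.1,0.02,0,0,0,0,1],[-0.25,0.04,0,0,0,0,1],[-0.5,0.08,0,0,0,0,1],[-0.75,0.1,0,0,0,0,1],[-1,0.13,0,0,0,0,1],[-1,0.13,0,0,0,0,1],[-1,0.13,0,0,0,0,1],[-1,0.13,0,0,0,0,1],[-1,0.13,0,0,0,0,1],[-1,0.13,0,0,0,0,1]]]'
python3 -m inch '[[[-0.1,0.02,0,0,0,0,1],[-0.25,0.04,0,0,0,0,1],[-0.5,0.08,0,0,0,0,1],[-0.75,0.1,0,0,0,0,1],[-1,0.13,0,0,0,0,1],[-1,0.13,0,0,0,0,1],[-1,0.13,0,0,0,0,1],[-1,0.13,0,0,0,0,1],[-1,0.13,0,0,0,0,1],[-1,0.13,0,0,0,0,1]]]'
python3 -m inch '[[[-0.1,0.02,0,0,0,0,1],[-0.25,0.04,0,0,0,0,1],[-0.5,0.08,0,0,0,0,1],[-0.75,0.1,0,0,0,0,1],[-1,0.13,0,0,0,0,1],[-1,0.13,0,0,0,0,1],[-1,0.13,0,0,0,0,1],[-1,0.13,0,0,0,0,1],[-1,0.13,0,0,0,0,1],[-1,0.13,0,0,0,0,1]]]'
python3 -m inch '[[[-0.1,0.02,0,0,0,0,1],[-0.25,0.04,0,0,0,0,1],[-0.5,0.08,0,0,0,0,1],[-0.75,0.1,0,0,0,0,1],[-1,0.13,0,0,0,0,1],[-1,0.13,0,0,0,0,1],[-1,0.13,0,0,0,0,1],[-1,0.13,0,0,0,0,1],[-1,0.13,0,0,0,0,1],[-1,0.13,0,0,0,0,1]]]'
python3 -m inch '[[[-0.1,0.02,0,0,0,0,1],[-0.25,0.04,0,0,0,0,1],[-0.5,0.08,0,0,0,0,1],[-0.75,0.1,0,0,0,0,1],[-1,0.13,0,0,0,0,1],[-1,0.13,0,0,0,0,1],[-1,0.13,0,0,0,0,1],[-1,0.13,0,0,0,0,1],[-1,0.13,0,0,0,0,1],[-1,0.13,0,0,0,0,1]]]'
python3 w.py -90 -18 56
```

```text
clock: 2.1
position: [283.9, 404.7, 205.4]
tcp_rot: [-1.936, -2.474, 0.0]
ft_force: [0.1, 0.2, -0.5]
gripper_width: 0.7
clock: 3.1
position: [320.5, 310.8, 205.4]
tcp_rot: [-1.936, -2.474, 0.0]
ft_force: [0.3, -0.9, -0.0]
gripper_width: 0.6
clock: 4.1
position: [357.0, 216.8, 205.4]
tcp_rot: [-1.936, -2.474, 0.0]
ft_force: [-0.6, 0.1, -1.2]
gripper_width: 0.6
clock: 5.1
position: [393.6, 122.9, 205.4]
tcp_rot: [-1.936, -2.474, 0.0]
ft_force: [-0.1, -0.0, 0.6]
gripper_width: 0.2
clock: 6.1
position: [430.2, 28.9, 205.5]
tcp_rot: [1.936, 2.474, 0.0]
ft_force: [-0.1, 0.1, -0.3]
gripper_width: 0.2
t 6.1 console rel axis [-103.58   23.91] z 205.45641168645048 w 0.2218274277499672 F [-0.15  0.06 -0.29] tool y ang 13.911077974607398
shift/100: [-0.42  0.14  1.49]
```

```bash

python3 -m inch '[[[-0.1,0.03,0.1,0,0,0,1],[-0.2,0.07,0.25,0,0,0,1],[-0.3,0.1,0.4,0,0,0,1],[-0.42,0.14,0.6,0,0,0,1],[-0.42,0.14,0.8,0,0,0,1],[-0.42,0.14,0.9,0,0,0,1],[-0.42,0.14,1,0,0,0,1],[-0.42,0.14,1,0,0,0,1],[-0.42,0.14,1,0,0,0,1],[-0.42,0.14,1,0,0,0,1]]]'
python3 w.py -90 -18 56
python3 - <<'E'
from h import *
C,im=snap("wrist","w1");a=im.copy()
y=np.radians(13.85);B=np.array([[np.cos(y),-np.sin(y)],[np.sin(y),np.cos(y)]])
L=[np.r_[B@(52*np.array([np.cos(t),np.sin(t)]))+[536.5,30.5],74] for t in np.arange(8)*np.pi/4]+[np.array([536.5,30.5,78])]
for q in proj(C,L): cv2.circle(a,tuple(int(v) for v in q),4,(255,0,255),1)
cv2.imwrite("pics/w1m.png",a[:,:,::-1])
E
```

```text
clock: 7.1
position: [454.7, -9.2, 106.4]
tcp_rot: [1.936, 2.472, 0.001]
ft_force: [-1.4, -0.2, -0.9]
gripper_width: 0.5
t 7.1 console rel axis [-88.89 -19.02] z 106.38910416639952 w 0.5314014904009634 F [-1.41 -0.17 -0.94] tool y ang 13.857639279844475
shift/100: [ 0.01 -0.01  0.5 ]
```

View pics/w1m.png

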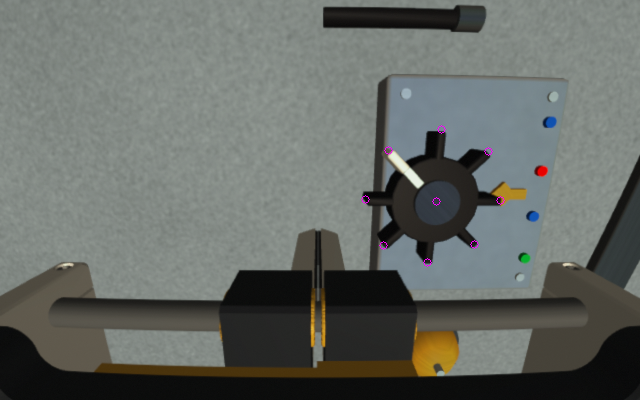

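Wrist view: the predicted lug ends fall on the real ones (white at (388,151), -x lug at (365,199)), so the pose is confirmed. Closed fingertips are at (318,232). Descending, moving into the gap, and making the first push.

```bash

python3 -m inch '[[[0.01,-0.01,0.1,0,0,0,1],[0.01,-0.01,0.2,0,0,0,1],[0.01,-0.01,0.3,0,0,0,1],[0.01,-0.01,0.4,0,0,0,1],[0.01,-0.01,0.5,0,0,0,1],[0.01,0.1,0.5,0,0,0,1],[0.01,0.2,0.5,0,0,0,1],[0.01,0.3,0.5,0,0,0,1],[0.01,0.34,0.5,0,0,0,1],[0.01,0.34,0.5,0,0,0,1]]]'
python3 w.py -54 12 56
```

```text
clock: 8.15
position: [487.9, 0.0, 55.9]
tcp_rot: [1.936, 2.473, 0.001]
ft_force: [0.3, -1.2, -0.2]
gripper_width: 0.4
t 8.15 console rel axis [-54.51 -17.94] z 55.87773037526303 w 0.3726779755976391 F [ 0.33 -1.23 -0.24] tool y ang 13.874773442195108
shift/100: [ 0.3   0.01 -0.  ]
```

```bash

python3 -m inch '[[[0.04,0,0,0,0,0,1],[0.08,0,0,0,0,0,1],[0.12,0,0,0,0,0,1],[0.16,0,0,0,0,0,1],[0.2,0,0,0,0,0,1],[0.24,0,0,0,0,0,1],[0.27,0,0,0,0,0,1],[0.3,0,0,0,0,0,1],[0.3,0,0,0,0,0,1],[0.3,0,0,0,0,0,1]]]'
python3 w.py -54 12 56
cat > ang.py <<'E'
from h import *
import sys
T,im=snap("top",sys.argv[1]);h=cv2.cvtColor(im[200:295,285:400],cv2.COLOR_RGB2HSV)
m=((h[...,2]>165)&(h[...,1]<70)).astype(np.uint8);n,l,st,ce=cv2.connectedComponentsWithStats(m)
for i in range(1,n):
    if st[i,4]>8:
        d=onz(T,ce[i]+[285,200],74)[:2]-[536.5,30.5];a=13.85-np.degrees(np.arctan2(d[1],d[0]));print(st[i,4],"r",np.linalg.norm(d).round(1),"wheel deg",round((a+270)%360-270,1))
E
python3 ang.py top1
```

```text
clock: 9.15
position: [479.1, 29.5, 55.2]
tcp_rot: [-1.937, -2.472, 0.0]
ft_force: [0.0, -0.1, -0.2]
gripper_width: -0.2
t 9.15 console rel axis [-55.96  12.8 ] z 55.18463401404107 w -0.15062460021776375 F [ 0.04 -0.11 -0.17] tool y ang 13.855066629800248
shift/100: [-0.01  0.02 -0.01]
1620 r 75.7 wheel deg 42.5
21 r 113.0 wheel deg -30.0
182 r 72.9 wheel deg -19.8
24 r 124.4 wheel deg -39.7
62 r 80.0 wheel deg -46.8
22 r 78.6 wheel deg -255.4
```

The force dropped to zero after the push, which fits a snap. The arm blocks the top view, so I'll retract, step back beside the next gap, and check with the wrist camera.

```bash

python3 -m inch '[[[0,-0.1,0,0,0,0,1],[0,-0.2,0,0,0,0,1],[0,-0.34,0,0,0,0,1],[0,-0.34,0,0,0,0,1],[-0.1,-0.34,0,0,0,0,1],[-0.2,-0.34,0,0,0,0,1],[-0.3,-0.34,0,0,0,0,1],[-0.3,-0.34,0,0,0,0,1],[-0.3,-0.34,0,0,0,0,1],[-0.3,-0.34,0,0,0,0,1]]]'
python3 w.py -54.5 -18 56
cat > wa.py <<'E'
from h import *
import sys
C,im=snap("wrist",sys.argv[1])
ctr=np.array([536.5,30.5,78.]);h=cv2.cvtColor(im,cv2.COLOR_RGB2HSV)
m=((h[...,2]>150)&(h[...,1]<70)).astype(np.uint8);n,l,st,ce=cv2.connectedComponentsWithStats(m)
for i in range(1,n):
    if st[i,4]>30:
        d=onz(C,ce[i],74)[:2]-ctr[:2];r=np.linalg.norm(d)
        if r<58: print(st[i,4],ce[i].round(0),"r",r.round(1),"wheel deg",round((13.85-np.degrees(np.arctan2(d[1],d[0]))+270)%360-270,1))
E
python3 wa.py w2
```

```text
clock: 10.2
position: [453.7, -8.1, 55.3]
tcp_rot: [-1.937, -2.473, 0.0]
ft_force: [0.1, 0.8, -0.4]
gripper_width: 0.2
t 10.2 console rel axis [-89.59 -17.68] z 55.32304725179678 w 0.23556195026469917 F [ 0.14  0.78 -0.37] tool y ang 13.834979231304967
shift/100: [-0.    0.35 -0.01]
19986 [505. 157.] r 41.8 wheel deg -67.8
81 [377. 217.] r 54.7 wheel deg -176.1
1023 [430. 280.] r 41.8 wheel deg -243.0
48 [378. 262.] r 57.8 wheel deg -204.7
```

View pics/w2.png

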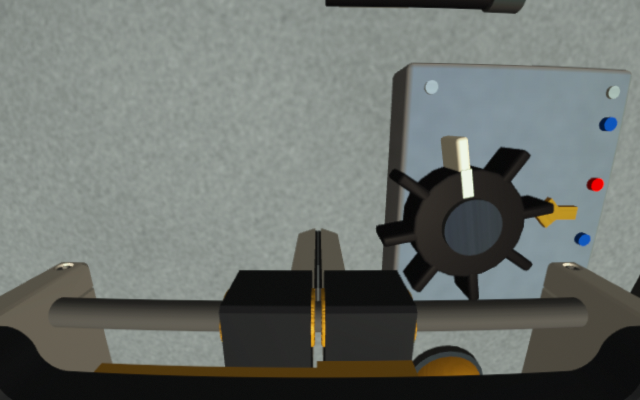

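Wrist view: the white lug is now at (458,165), pointing console +y (-90 deg), and the wheel is at rest. One click is done and 2 remain, so I'll repeat the flick.

```bash

python3 -m inch '[[[0,0.1,0,0,0,0,1],[0,0.2,0,0,0,0,1],[0,0.3,0,0,0,0,1],[0,0.35,0,0,0,0,1],[0.05,0.35,0,0,0,0,1],[0.1,0.35,0,0,0,0,1],[0.14,0.35,0,0,0,0,1],[0.18,0.35,0,0,0,0,1],[0.22,0.35,0,0,0,0,1],[0.26,0.35,0,0,0,0,1]]]'
python3 -m inch '[[[0.04,0,0,0,0,0,1],[0.04,0,0,0,0,0,1],[0.04,0,0,0,0,0,1],[0.04,0,0,0,0,0,1],[0.04,-0.1,0,0,0,0,1],[0.04,-0.2,0,0,0,0,1],[0.04,-0.35,0,0,0,0,1],[-0.1,-0.35,0,0,0,0,1],[-0.26,-0.35,0,0,0,0,1],[-0.26,-0.35,0,0,0,0,1]]]'
python3 w.py -54.5 -18 56
python3 wa.py w3
```

```text
clock: 11.25
position: [474.0, 26.0, 54.2]
tcp_rot: [-1.924, -2.462, 0.021]
ft_force: [-26.2, -1.8, 20.9]
gripper_width: 0.5
clock: 12.25
position: [455.5, -10.2, 56.3]
tcp_rot: [1.939, 2.469, 0.001]
ft_force: [0.6, -0.1, -0.6]
gripper_width: 0.5
t 12.25 console rel axis [-88.39 -20.1 ] z 56.259428595531055 w 0.4608331740523091 F [ 0.63 -0.06 -0.56] tool y ang 13.697834654454624
shift/100: [0.02 0.34 0.  ]
14387 [494. 126.] r 53.9 wheel deg -80.6
5996 [508. 263.] r 42.3 wheel deg 43.5
39 [373. 217.] r 55.5 wheel deg -178.9
```

View pics/w3.png

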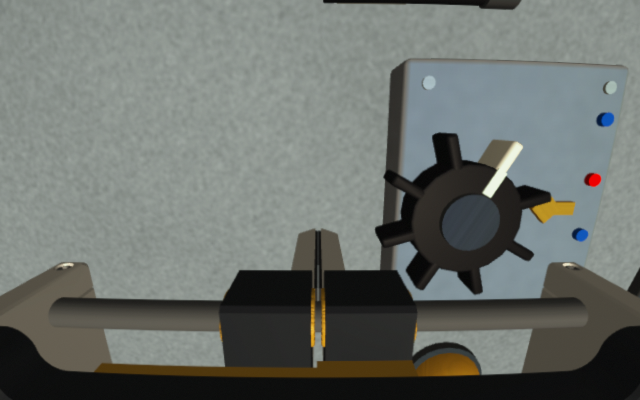

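The white lug is now at (507,160), -45 deg, so 1 click remains. The faster flick saw 26 N mid-push because it started pushing before it was fully in, so I'll do the last one slowly, like the first.

```bash

python3 -m inch '[[[0.02,0.05,0,0,0,0,1],[0.02,0.1,0,0,0,0,1],[0.02,0.15,0,0,0,0,1],[0.02,0.2,0,0,0,0,1],[0.02,0.25,0,0,0,0,1],[0.02,0.3,0,0,0,0,1],[0.02,0.34,0,0,0,0,1],[0.02,0.34,0,0,0,0,1],[0.02,0.34,0,0,0,0,1],[0.02,0.34,0,0,0,0,1]]]'
python3 w.py -54.5 12 56
```

```text
clock: 13.3
position: [479.8, 0.1, 54.8]
tcp_rot: [-1.926, -2.466, 0.024]
ft_force: [-27.2, -11.6, 20.9]
gripper_width: 0.7
t 13.3 console rel axis [-62.37 -15.96] z 54.829215671530775 w 0.6706054398477432 F [-27.18 -11.63  20.91] tool y ang 14.032549367580568
shift/100: [ 0.28  0.08 -0.01]
```

Unexpected contact on entry (27 N radially out). I'll look before going on.

```bash
python3 - <<'E'
from h import *
C,im=snap("wrist","w4");C2,im2=snap("scene","sc4")
a=im[:,:,::-1];b=cv2.resize(im2[100:260,180:436,::-1],(640,400),interpolation=cv2.INTER_CUBIC)
cv2.imwrite("pics/j4.png",cv2.resize(np.hstack([a[80:340,260:600],b[70:330,100:440]]),None,fx=1.17,fy=1.17))
E
```

```text
(no output)
```

View pics/j4.png

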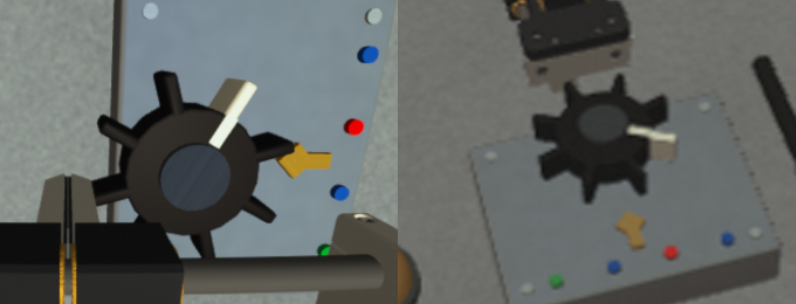

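The scene view suggests the wheel is not resting on a 45 deg multiple. I'll compute the lug bearings in all the close views.

```bash
cat > b.py <<'E'
from h import *
# white lug from wrist/scene pictures of now: bright low-saturation pixels near wheel top
def rel(C,p,z):
    d=onz(C,p,z)[:2]-[536.5,30.5];return "r %.1f deg %.1f"%(np.linalg.norm(d),13.85-np.degrees(np.arctan2(d[1],d[0])))
C=cam("wrist");S=cam("scene")
def wr(x,y):return (260+x/1.17,80+y/1.17)
def sc(x,y):return (180+(100+(x/1.17-340))*0.4,100+(70+y/1.17)*0.4)
for n,p in (("white",(250,87)),("+y?",(163,74)),("-x+y?",(104,120)),("-x?",(97,183)),("+x",(285,140)),("cap",(195,177))):print("wrist",n,rel(C,wr(*p),78 if n=="cap" else 74))
for n,p in (("white",(675,138)),("a",(618,78)),("b",(573,88)),("c",(665,103)),("d",(537,122)),("e",(640,180)),("f",(590,192)),("cap",(603,123))):print("scene",n,rel(S,sc(*p),78 if n=="cap" else 74))
E
python3 b.py
```

```text
wrist white r 48.7 deg -60.7
wrist +y? r 51.0 deg -110.0
wrist -x+y? r 51.2 deg -149.3
wrist -x? r 46.9 deg 172.8
wrist +x r 47.8 deg -21.0
wrist cap r 1.1 deg 48.4
scene white r 52.7 deg -59.9
scene a r 45.4 deg -151.0
scene b r 41.4 deg 164.1
scene c r 48.3 deg -98.0
scene d r 46.0 deg 110.3
scene e r 56.6 deg -12.7
scene f r 59.8 deg 22.2
scene cap r 2.0 deg -12.5
```

```bash
cat > b2.py <<'E'
from h import *
def wc(pos,rv):
    m=robot.camera_model("wrist");T=np.eye(4);T[:3,:3]=R.from_rotvec(rv).as_matrix();T[:3,3]=pos;W=T@np.array(m["tool_from_camera"])
    return np.array(m["K"]),np.array(m["dist_coeffs"]),W[:3,:3],W[:3,3]
def rel(C,p,z):
    d=onz(C,p,z)[:2]-[536.5,30.5];return "r %.1f deg %.1f"%(np.linalg.norm(d),13.85-np.degrees(np.arctan2(d[1],d[0])))
for n,C,ps in (("w1",wc((454.7,-9.2,106.4),(1.936,2.472,.001)),[(388,152),(366,199)]),("w2",wc((453.7,-8.1,55.3),(-1.937,-2.473,0)),[(465,138),(392,171),(378,230),(528,150)]),("w3",wc((455.5,-10.2,56.3),(1.939,2.469,.001)),[(521,145),(387,172),(376,232),(455,134)])):
    for p in ps: print(n,p,rel(C,p,74))
    print(n,"axis px",proj(C,[[536.5,30.5,78]]))
E
python3 b2.py
```

```text
w1 (388, 152) r 51.7 deg -136.4
w1 (366, 199) r 51.9 deg 180.8
w1 axis px [[436.44235888 201.33260777]]
w2 (465, 138) r 49.9 deg -99.8
w2 (392, 171) r 56.7 deg -147.1
w2 (378, 230) r 53.7 deg 175.8
w2 (528, 150) r 51.7 deg -56.5
w2 axis px [[472.16129106 225.74088041]]
w3 (521, 145) r 50.3 deg -58.7
w3 (387, 172) r 56.0 deg -150.5
w3 (376, 232) r 53.8 deg 171.3
w3 (455, 134) r 50.1 deg -104.4
w3 axis px [[469.67409974 220.71799587]]
```

The wheel rested about 10–14 deg short after each flick: -100 deg, then -59 deg. That is why the next entry hit a lug tip. I'll back straight out radially, wait, and see where it settles.

```bash

python3 -m inch '[[[0,-0.1,0,0,0,0,1],[0,-0.2,0,0,0,0,1],[0,-0.34,0,0,0,0,1],[0,-0.34,0,0,0,0,1],[0,-0.34,0,0,0,0,1],[0,-0.34,0,0,0,0,1],[0,-0.34,0,0,0,0,1],[0,-0.34,0,0,0,0,1],[0,-0.34,0,0,0,0,1],[0,-0.34,0,0,0,0,1]]]'
python3 w.py -54.5 -18 56
cat > wl.py <<'E'
from h import *
import sys
s=robot.state();C,im=snap("wrist",sys.argv[1]);h=cv2.cvtColor(im,cv2.COLOR_RGB2HSV)
# unwrap: sample circle r=50 at z=74 and list dark/bright arcs
a=np.arange(-180,180,1.);t=np.radians(13.85-a)
for r in (44,48):
    P=np.c_[536.5+r*np.cos(t),30.5+r*np.sin(t),np.full(len(t),74.)];q=proj(C,P)
    v=np.array([h[int(y),int(x)] if 0<=x<640 and 0<=y<400 else (0,0,128) for x,y in q])
    w=(v[:,2]>200)&(v[:,1]<60);print("r",r,"white degs",a[w])
E
python3 wl.py w5
```

```text
clock: 14.4
position: [453.4, -6.2, 55.4]
tcp_rot: [-1.937, -2.473, -0.0]
ft_force: [0.5, -0.2, 0.4]
gripper_width: 0.8
t 14.4 console rel axis [-89.47 -15.74] z 55.420180563351735 w 0.7982597777619784 F [ 0.54 -0.17  0.41] tool y ang 13.844049280507186
shift/100: [-0.02  0.35 -0.01]
r 44 white degs [-63. -62. -61. -60. -59. -58. -57. -56.]
r 48 white degs [-63. -62. -61. -60. -59. -58. -57.]
```

```bash

python3 -m inch '[[[0,0,-0.1,0,0,0,1],[0,0,-0.2,0,0,0,1],[0,0,-0.3,0,0,0,1],[0,0,-0.4,0,0,0,1],[0,0,-0.5,0,0,0,1],[0,0,-0.5,0,0,0,1],[0,0,-0.5,0,0,0,1],[0,0,-0.5,0,0,0,1],[0,0,-0.5,0,0,0,1],[0,0,-0.5,0,0,0,1]]]'
python3 w.py -54.5 -18 56;python3 wl.py w6
```

```text
clock: 15.45
position: [453.0, -6.2, 105.0]
tcp_rot: [-1.937, -2.472, 0.001]
ft_force: [-0.8, -0.3, -0.6]
gripper_width: 0.5
t 15.45 console rel axis [-89.86 -15.61] z 104.98769997397898 w 0.4650820217464543 F [-0.77 -0.34 -0.55] tool y ang 13.839500077813096
shift/100: [-0.02  0.35  0.49]
r 44 white degs [-62. -61. -60. -59. -58. -57. -56.]
r 48 white degs [-62. -61. -60. -59. -58. -57. -56.]
```

View pics/w6.png

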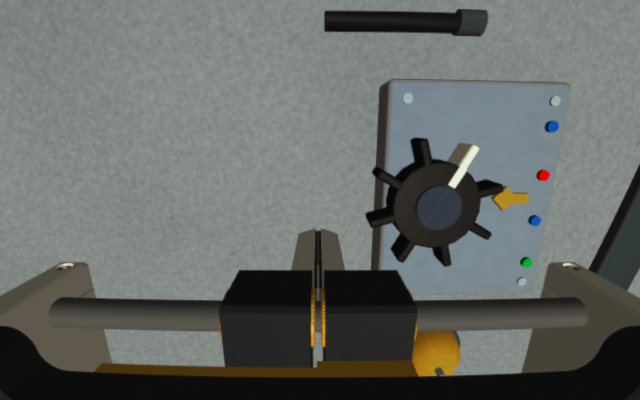

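The wheel stands still at -59.5 deg, short of the detent: friction is holding it. So I'll place lugs by position rather than rely on the snap. A finger face pressed flush on the -x lug at y_c = -8-3.5 = -11.5 mm sets a multiple of 45 deg exactly. Stroke A pushes the -x lug (now at -15 deg) on to about +30 deg.

```bash

python3 -m inch '[[[-0.05,0,0.1,0,0,0,1],[-0.1,0,0.2,0,0,0,1],[-0.16,0,0.3,0,0,0,1],[-0.16,0,0.4,0,0,0,1],[-0.16,0,0.49,0,0,0,1],[-0.16,0.1,0.49,0,0,0,1],[-0.16,0.2,0.49,0,0,0,1],[-0.16,0.3,0.49,0,0,0,1],[-0.16,0.34,0.49,0,0,0,1],[-0.16,0.34,0.49,0,0,0,1]]]'
python3 w.py -55.5 12 56
```

```text
clock: 16.5
position: [491.2, -13.5, 56.9]
tcp_rot: [1.936, 2.473, 0.001]
ft_force: [0.6, 0.1, 0.3]
gripper_width: 0.4
t 16.5 console rel axis [-54.51 -31.85] z 56.89363865423233 w 0.4242017622815762 F [0.55 0.08 0.25] tool y ang 13.884166988098755
shift/100: [ 0.44 -0.01  0.01]
```

```bash

python3 -m inch '[[[0.05,0,0,0,0,0,1],[0.1,0,0,0,0,0,1],[0.15,0,0,0,0,0,1],[0.2,0,0,0,0,0,1],[0.25,0,0,0,0,0,1],[0.3,0,0,0,0,0,1],[0.35,0,0,0,0,0,1],[0.4,0,0,0,0,0,1],[0.44,0,0,0,0,0,1],[0.44,0,0,0,0,0,1]]]'
python3 w.py -90 12 56; python3 wl.py w7
python3 -m inch '[[[0,-0.05,0,0,0,0,1],[0,-0.1,0,0,0,0,1],[0,-0.15,0,0,0,0,1],[0,-0.2,0,0,0,0,1],[0,-0.25,0,0,0,0,1],[0,-0.3,0,0,0,0,1],[0,-0.35,0,0,0,0,1],[0,-0.35,0,0,0,0,1],[0,-0.35,0,0,0,0,1],[0,-0.35,0,0,0,0,1]]]'
python3 w.py -90 -32 56; python3 wl.py w8
```

```text
clock: 17.5
position: [479.0, 30.0, 56.3]
tcp_rot: [-1.936, -2.472, -0.0]
ft_force: [0.4, 0.2, 0.8]
gripper_width: 0.4
t 17.5 console rel axis [-55.91  13.29] z 56.29427297059414 w 0.3896047670476429 F [0.44 0.2  0.76] tool y ang 13.87615313576014
shift/100: [-0.01 -0.34  0.  ]
r 44 white degs [-12. -11. -10.  -9.  -8.  -7.  -6.]
r 48 white degs [-13. -12. -11. -10.  -9.  -8.  -7.]
clock: 18.55
position: [445.9, 20.7, 56.6]
tcp_rot: [1.937, 2.473, 0.0]
ft_force: [-0.5, 0.1, -0.6]
gripper_width: 0.5
t 18.55 console rel axis [-90.35  12.17] z 56.56987711813499 w 0.5202099785265992 F [-0.54  0.06 -0.61] tool y ang 13.841460723652823
shift/100: [-0.44  0.    0.01]
r 44 white degs [-12. -11. -10.  -9.  -8.  -7.  -6.  -5.]
r 48 white degs [-11. -10.  -9.  -8.  -7.]
```

The white lug is at -9 deg, with one trim stroke left. Shifting to y = -32 outside the wheel, entering, then pushing to y_c = -11.5 with rows stopping there.

```bash

python3 -m inch '[[[-0.1,0,0,0,0,0,1],[-0.2,0,0,0,0,0,1],[-0.3,0,0,0,0,0,1],[-0.44,0,0,0,0,0,1],[-0.44,0,0,0,0,0,1],[-0.44,0.1,0,0,0,0,1],[-0.44,0.2,0,0,0,0,1],[-0.44,0.3,0,0,0,0,1],[-0.44,0.35,0,0,0,0,1],[-0.44,0.35,0,0,0,0,1]]]'
python3 w.py -55 -11.5 56
```

```text
clock: 19.6
position: [490.9, -13.2, 56.5]
tcp_rot: [1.936, 2.474, 0.0]
ft_force: [-0.4, -0.7, 1.5]
gripper_width: 0.4
t 19.6 console rel axis [-54.73 -31.52] z 56.46425843742125 w 0.3962438247260196 F [-0.38 -0.68  1.54] tool y ang 13.903986922980648
shift/100: [ 0.2 -0.   0. ]
```

```bash

python3 -m inch '[[[0.03,0,0,0,0,0,1],[0.06,0,0,0,0,0,1],[0.09,0,0,0,0,0,1],[0.12,0,0,0,0,0,1],[0.14,0,0,0,0,0,1],[0.16,0,0,0,0,0,1],[0.18,0,0,0,0,0,1],[0.2,0,0,0,0,0,1],[0.2,0,0,0,0,0,1],[0.2,0,0,0,0,0,1]]]'
python3 w.py -55 -11.5 56;python3 wl.py w9
```

```text
clock: 20.6
position: [485.5, 5.3, 56.5]
tcp_rot: [1.937, 2.472, -0.001]
ft_force: [1.0, -4.4, 0.2]
gripper_width: 0.5
t 20.6 console rel axis [-55.57 -12.23] z 56.519723733983085 w 0.4896462282513312 F [ 1.04 -4.36  0.16] tool y ang 13.841174805499215
shift/100: [0.01 0.01 0.01]
r 44 white degs [-1.  0.  1.  2.  3.  4.  5.  6.]
r 48 white degs [-1.  0.  1.  2.  3.  4.  5.]
```

The white lug is at about +2 deg with 4 N contact. Easing off, backing out radially, and rising clear.

```bash

python3 -m inch '[[[-0.03,0,0,0,0,0,1],[-0.03,0,0,0,0,0,1],[-0.03,-0.1,0,0,0,0,1],[-0.03,-0.2,0,0,0,0,1],[-0.03,-0.3,0,0,0,0,1],[-0.03,-0.4,0,0,0,0,1],[-0.03,-0.4,0,0,0,0,1],[-0.03,-0.4,-0.15,0,0,0,1],[-0.03,-0.4,-0.3,0,0,0,1],[-0.03,-0.4,-0.5,0,0,0,1]]]'
python3 wl.py w10
python3 -m inch '[[[0,-0.2,-0.2,0,0,0,1],[0,-0.4,-0.4,0,0,0,1],[0,-0.7,-0.7,0,0,0,1],[0,-1,-0.9,0,0,0,1],[0,-1,-0.9,0,0,0,1],[0,-1,-0.9,0,0,0,1],[0,-1,-0.9,0,0,0,1],[0,-1,-0.9,0,0,0,1],[0,-1,-0.9,0,0,0,1],[0,-1,-0.9,0,0,0,1]]]'
python3 wl.py w11; python3 w.py; python3 - <<'E'
from h import *
_,im=snap("top","top2");a=cv2.imread("pics/top0.png");b=im[:,:,::-1]
_,s=snap("scene","sc2")
z=cv2.resize(b[195:300,190:450],(780,315),interpolation=cv2.INTER_CUBIC);q=cv2.resize(cv2.imread("pics/w11.png"),(432,270));q2=cv2.resize(s[130:255,190:390,::-1],(348,217))
o=np.zeros((585,780,3),np.uint8);o[:315]=z;o[315:,:432]=q;o[315:532,432:]=q2;cv2.imwrite("pics/fin.png",o)
E
```

```text
clock: 21.65
position: [446.7, -6.6, 106.6]
tcp_rot: [-1.937, -2.472, 0.001]
ft_force: [0.7, -0.3, 0.4]
gripper_width: 0.6
r 44 white degs [-1.  0.  1.  2.  3.  4.  5.]
r 48 white degs [-1.  0.  1.  2.  3.  4.  5.]
clock: 22.7
position: [350.1, -30.4, 195.7]
tcp_rot: [-1.936, -2.472, 0.001]
ft_force: [0.4, -0.4, 0.3]
gripper_width: 0.7
r 44 white degs [-1.  0.  1.  2.  3.  4.  5.]
r 48 white degs [-1.  0.  1.  2.  3.  4.]
t 22.75 console rel axis [-195.53  -14.56] z 195.93398940272186 w 0.4438658973983914 F [ 0.31 -0.01 -0.06] tool y ang 13.859814887088024
```

View pics/fin.png

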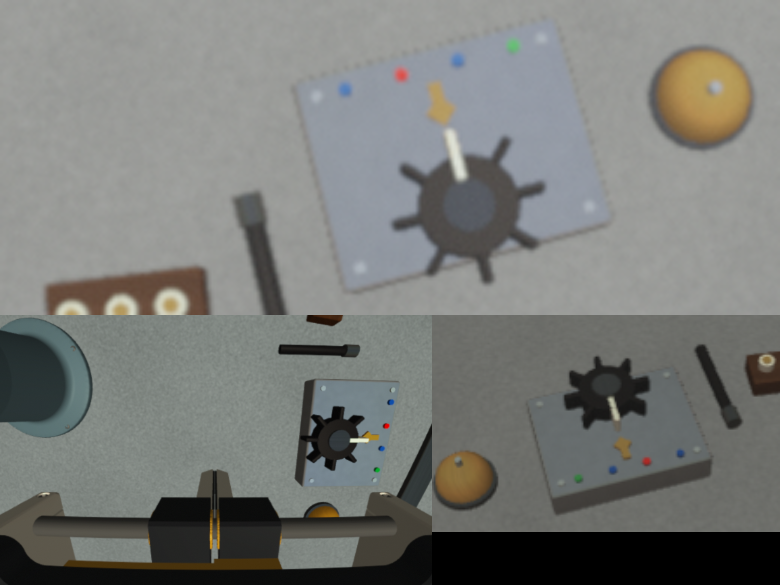

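The white lug points at the arrow from all three cameras (+2 deg, tolerance 7.4 deg) and stayed still over the last two looks. The penlight, bell and block are where they were. Handing in.

```bash
python3 -c "
import cv2,numpy as np
a,b=cv2.imread('pics/top0.png'),cv2.imread('pics/top2.png')
for n,(x0,y0,x1,y1) in dict(pen=(265,255,292,325),bell=(405,205,445,247),block=(200,280,262,315),cap=(428,138,455,163),bez=(255,138,283,163)).items(): print(n,np.abs(a[y0:y1,x0:x1].astype(int)-b[y0:y1,x0:x1]).mean().round(2))
from workcell import robot; print(robot.hand_in())"
```

```text
pen 0.87
bell 0.84
block 0.94
cap 1.09
bez 0.88
the job is handed in; nothing more can be done
None
```

I turned the wheel clockwise from -135 deg to the pointer with the closed fingertips, in four strokes, and handed the job in at about 23 s of the 58 s allowed.

- **Final angle:** the last wrist checks put the white lug at about +2 deg (0.035 rad) against a limit of 0.13 rad. The reading was the same in two pictures a second apart with the robot clear. The top and scene views also show the lug pointing at the arrow.
- **Loose things:** before and after pictures from the top camera match to noise for all five.
- **What disagreed:** the wheel did not snap fully home after the flicks, as the task said it would. It stopped about 10, 14 and 9 deg short, so I finished with a position-controlled push on the -x lug.
- **Unplanned contact:** because of that short stop, two entries met a lug tip at about 27–35 N, including one I first put down to pushing too early. The limits are 40 N for the arm and gripper body and 120 N at the wrist.

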